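Nest a tube in the weld jig and hold the ladder stop's pin home

TASK

Roll the loose round tube along the plate, without lifting it, until it lies along the blue fence; only then pull up the red plunger knob, slide the yellow stop one hole along its drilled bar towards the tube, so that its keeper closes in front of the tube's end, and let the pin drop fully home in that hole. Finish still gripping the red knob with the pin fully home: do not let go of it. Leave the tin, the two D-rings, the brass lug, the mirror bracket and the scrap flap alone.

Things in the scene. Friction and masses are not known exactly. Their poses are not given: they have to be found in the camera images.
- nest: The fixed tube nest (its place and yaw change). Origin on the plate, straight under the axis of a seated tube, midway along the fence. +x points at the fence, +y runs along the fence towards the drilled bar, z up. A tube rolled in +x against the fence lies with its axis over x = 0, parallel to y.
- fence_face (a point): Middle of the blue fence's face, 20 mm above the plate and 21 mm in nest +x from the origin. The fence is 200 mm long in nest y, 40 mm high, 12 mm thick.
- next_hole (a point): Mouth of the hole the pin must go to, 30 mm above the plate, at nest y = +165 mm, x = 0. The fixed steel bar is 24 mm wide, 30 mm high, from nest y = +130 to +345 mm; its holes, 11 mm wide, lie at y = +165, +225 (the pin starts here) and +285 mm.
- tube_center (a point): Centre, 21 mm above the plate, of the loose grey tube (copper seam, black ends): 42 mm diameter, 200 mm long, 0.3 to 0.6 kg. Its y axis is the tube's axis; x and z turn as it rolls. It starts 70 to 105 mm from its seat, on the nest -x side, turned up to 0.1 rad, up to 8 mm off lengthwise (25 mm off does no harm). Pushed slowly it rolls, and stays where left.
- stop (a joint): Slide of the yellow stop along the bar, m: 0 at the start; grows towards the tube (nest -y); 0.060 = next hole. Range -0.065 to 0.068, friction 2 N. A square sleeve 36 mm wide, 60 mm long, top 42 mm above the plate with a 12 mm high steel boss on it; an 8 mm keeper plate on its nest -x side, top 38 mm above the plate, ends in front of the seated tube's end with 5 mm to spare.
- plunger (a joint): Lift of the spring plunger on the stop, m: 0 = pin fully home in a hole; from 0.012 up the pin is clear of the bar; 0.020 is its end. Straight up. A spring pushes it down with 4.5 N at 0, 7.5 N at 0.020. Let down off a hole, the round-ended pin rides on the bar at 0.012 and falls in when it reaches a hole (1.5 mm to spare each way).
- knob_grip (a point): Centre of the red plunger knob, the place to grip from above: an upright cylinder 26 mm diameter, 28 mm high, over the pin; with the pin home the centre is 78 mm above the plate (knob from 64 to 92 mm), 24 mm above the boss below it. It moves with stop and plunger.
- keeper_tip (a point): End of the keeper plate that points at the tube, 22 mm above the plate; it moves with the stop and is flared outward to guide the tube.
- tin: Bystander: black anti-spatter tin, 66 mm diameter, 117 mm high, origin under its centre.
- dring_a: Bystander: steel trailer D-ring with clip, about 75 x 76 mm, 16 mm high, origin under its centre.
- dring_b: Bystander: the second D-ring, like the first.
- lug: Bystander: brass grounding lug, about 90 x 32 mm, 16 mm high, origin under its middle.
- bracket: Bystander: aluminium mirror bracket, about 117 x 70 mm, 45 mm high, origin under its middle.
- flap (a joint): Hinge of the spring-loaded scrap-slot flap in rad: 0 = shut, as it must stay. The slot frame is 150 x 180 mm, low, to the robot's right.
Things that resemble listed ones, but are neither listed nor needed, are in the scene too. What is shaped like the part that bears tube_center but brown or green is not meant.

How it is judged:
By the outcome, as a careful person would: the job done as asked, in the order asked, and still so for the second after the job is handed in, while the arm keeps its last pose, push and grip.
It also fails if it takes over 51 s, if anything falls off the work surface, if the arm or the gripper's body presses on something with over 40 N, if the wrist force passes 120 N, or if a joint passes its speed limit or range.

ROBOT

A 7-joint arm with a two-finger parallel gripper is mounted at the origin on the work surface. World frame = base frame: x ahead of the robot, y to its left, z up, the work surface at z = 0. Lengths are in m, angles in rad, forces in N, time in s.
With the tool pointing down it reaches from about 0.4 to 0.85 m from the base axis. Payload 10.4 kg.
Tool frame: the origin (TCP) lies midway between the tips of the shut fingers; the grasp point (between the pads) lies 19 mm behind it; z points along the fingers, y is the line along which they close (so a half turn about z gives the same grasp; the last joint's range is limited). The gripper opens to 85 mm and grips with 20 to 120 N. Pads are 22 mm wide; open, the fingers measure 114 mm over their backs; the gripper's body (76 mm by 85 mm) begins 54 mm behind the grasp point. The pads swing forward as they close: fully open they stand 13 mm farther back than shut.
Start: joints at [-1.145, 0.332, -0.065, 1.46, 0.022, 1.35, -0.088], TCP at [0.271, 0.563, 0.209] pointing down, gripper open.
Joint ranges: [-2.6, 2.6], [-0.5, 2.12], [-1.47, 1.34], [0.16, 2.42], [-1.27, 4.41], [0.06, 2.06], [-2.6, 2.6]. Speed limits (rad/s): [2.22, 2.22, 2.79, 2.79, 3.14, 3.14, 3.14].

INTERFACE

Orientations are given as a unit quaternion [x, y, z, w].
In Python, from workcell import get_obs, camera, camera_params, hand_in gives the robot as it stands.
- The arm moves only by the tool carry_out, never from a script. Its argument "commands" is a list that holds one entry, the list of rows, each a list of 6 numbers: the shift along the tool's x, y, z in units of 40 mm (1.0 is 40 mm), then the turn, a rotation vector about the tool's x, y, z in units of 6 degrees (1.0 is 6 degrees). In form: [[[x, y, z, ax, ay, az], ...]]. A call has 1 to 20 rows; each row shifts and turns the commanded pose from where the row before left it, along the tool's axes as they then stand; what a row does not reach is not made up. A row lasts 1/12 s, in which the tool goes at most 41.7 mm and 7.16 degrees, less where a joint would pass 70% of its speed; a pose out of reach is approached as far as the arm can. A call is refused whole if a number of a shift passes 1 or a number of a turn 1, either way. A call with a gripper value outside its range is refused whole. "hand" is the closure, from -1 (fully open) to 1 (shut), set as the call begins (left out, the last holds). The fingers move at their own pace and stop on an object; "force" is the grip in N (left out, the last holds). Time passes only in rows, so rows that do not move let the fingers close. It gives the time, the measured TCP pose, the force, the opening and the grip force at its end, in the units of the state.
- get_obs(): the state, without advancing time (a new reading comes with each control period).
- camera(name): name is "scene" or "top" or "wrist"; returns the picture (384x512x3 uint8, red, green, blue); there is no depth.
- camera_params(name): a dict with "mtx" (3x3 intrinsics, pixels), "R" (3x3) and "t" (3): a world point X has camera coordinates R X + t. Camera axes: x right, y down, z forward; pixel columns grow to the right and rows downward; lengths in m; the calibration is good to about 2 mm. The wrist camera is an equidistant fisheye: a pixel r from the principal point sees the ray r / f radians off the axis. A picture is of the moment at which its call begins: read the wrist's pose just before it. camera_params takes no time and is no camera call; for the wrist camera it gives the pose at the moment of the call.
- hand_in(): hands the job in; it is judged then, once.
The state is a dict: "clock": time; "joint_pos": joint angles; "joint_velocities": joint speeds; "tau": joint torques, N m; "position": TCP position; "ee_rot": TCP orientation; "ft_force": force on the tool from outside, world axes, zero at the start; "torque": the same for the moment, N m; "grip_width": opening from 0.0 (shut) to 1.0 (fully open); "grasp_force": force on a finger pad.
Only numpy, scipy, OpenCV 4.12 (cv2) and the standard library are available. Lean on these libraries where they do the work, as an engineer would, in place of code of your own. Each camera call takes 0.05 s, during which the arm holds its last target. There are 200 camera calls.

## Working session

There is one attempt and no reset: what is moved stays moved. The work goes in short steps, Python scripts to look and compute and a tool call to move; the robot and the scene stay as the last step left them, time stands still between calls to the robot, and variables do not carry over. Pictures are saved under pics/ and viewed, at most 10 in all, crops included, and the job is handed in when it is done.

Besides the shell and the picture viewer there is one more tool, called after "Call:" as name(argument=value, ...) on one line, values as JSON. carry_out: Moves the arm, as the interface text tells. Its arguments: {"type":"object","properties":{"commands":{"type":"array"},"hand":{"type":"number"},"force":{"type":"number"}},"required":["commands"]}

```bash
mkdir -p pics; ls
python3 - <<'E'
from workcell import *
import cv2,numpy as np
o=get_obs();print({k:np.round(v,3).tolist() for k,v in o.items()})
for n in ("scene","top"):
    p=camera_params(n);print(n,{k:np.round(v,4).tolist() for k,v in p.items()})
    cv2.imwrite(f"pics/{n}0.png",cv2.cvtColor(camera(n),cv2.COLOR_RGB2BGR))
E
```

```text
pics
{'clock': 0.0, 'joint_pos': [-1.145, 0.333, -0.065, 1.461, 0.022, 1.35, -0.088], 'joint_velocities': [-0.001, -0.0, 0.0, 0.001, -0.0, -0.003, -0.001], 'tau': [0.0, -62.545, 0.049, -39.161, 0.016, 0.01, -0.0], 'position': [0.271, 0.563, 0.208], 'ee_rot': [0.222, 0.975, -0.001, -0.0], 'ft_force': [-0.078, -0.219, 0.548], 'torque': [-0.031, 0.003, 0.032], 'grasp_force': 0.0, 'grip_width': 0.994}
scene {'mtx': [[458.5683, 0.0, 257.3804], [0.0, 458.5683, 190.2677], [0.0, 0.0, 1.0]], 'R': [[-0.2731, 0.9618, -0.0175], [0.582, 0.1507, -0.7991], [-0.766, -0.2284, -0.6009]], 't': [0.1719, -0.2507, 1.728]}
top {'mtx': [[494.0792, 0.0, 244.9956], [0.0, 494.0792, 186.5394], [0.0, 0.0, 1.0]], 'R': [[-0.0062, -0.9999, -0.0113], [-0.9967, 0.0071, -0.0808], [0.0809, 0.0108, -0.9967]], 't': [-0.0134, 0.556, 1.7406]}
```

View pics/top0.png

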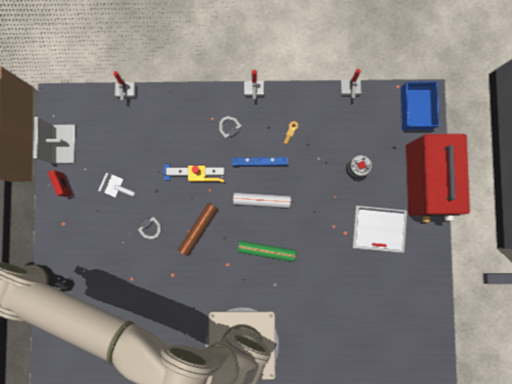

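View pics/scene0.png

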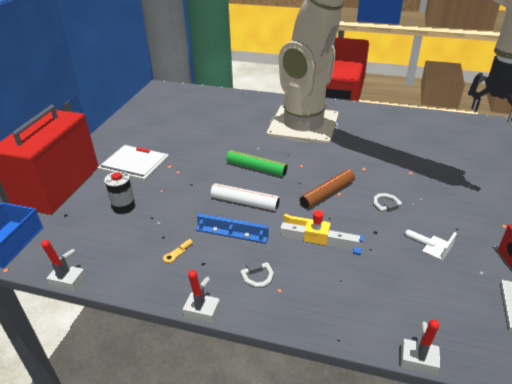

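Top view: three tubes are visible, grey/white at (262,200), brown at (198,229) and green at (267,251). The grey one with the copper seam is meant. The fence is at (260,161), the bar at (195,173) and the red knob at (197,170). The other red items are clamp handles at (118,77), (254,76) and (356,76), and the tin cap at (361,165). The knob meant is the one on the yellow stop.

```bash
cat > h.py <<'E'
import cv2,numpy as np
from workcell import *
def ray(n,uv,p=None):
    p=p or camera_params(n);K,R,t=np.array(p["mtx"]),np.array(p["R"]),np.array(p["t"])
    x=np.linalg.inv(K)@[uv[0],uv[1],1]
    if n=="wrist":
        r=np.hypot(x[0],x[1]);s=np.sin(r)/r if r>1e-9 else 1
        x=np.array([x[0]*s,x[1]*s,np.cos(r)])
    d=R.T@x;return -R.T@t,d/np.linalg.norm(d)
def plane(n,uv,z,p=None):
    c,d=ray(n,uv,p);return c+d*(z-c[2])/d[2]
def tri(*rs):
    A=sum(np.eye(3)-np.outer(d,d) for c,d in rs);b=sum((np.eye(3)-np.outer(d,d))@c for c,d in rs)
    return np.linalg.solve(A,b)
def blob(img,roi,f):
    """largest blob of f(hsv) within roi x0,y0,x1,y1"""
    h=cv2.cvtColor(img,cv2.COLOR_RGB2HSV).astype(int);m=f(h[...,0],h[...,1],h[...,2]).astype(np.uint8)
    q=np.zeros_like(m);x0,y0,x1,y1=roi;q[y0:y1,x0:x1]=m[y0:y1,x0:x1]
    q=cv2.morphologyEx(q,cv2.MORPH_CLOSE,np.ones((3,3)))
    n,l,s,c=cv2.connectedComponentsWithStats(q);i=1+np.argmax(s[1:,4]);
    return c[i],(l==i).astype(np.uint8),s[i]
def rect(m):
    c=max(cv2.findContours(m,cv2.RETR_EXTERNAL,cv2.CHAIN_APPROX_NONE)[0],key=cv2.contourArea)
    return cv2.minAreaRect(c)
red=lambda h,s,v:((h<6)|(h>174))&(s>150)&(v>70)
blue=lambda h,s,v:(h>100)&(h<125)&(s>120)&(v>60)
grey=lambda h,s,v:(s<60)&(v>120)
yel=lambda h,s,v:(h>18)&(h<32)&(s>150)&(v>100)
E
python3 - <<'E'
from h import *
T=cv2.cvtColor(cv2.imread("pics/top0.png"),cv2.COLOR_BGR2RGB);S=cv2.cvtColor(cv2.imread("pics/scene0.png"),cv2.COLOR_BGR2RGB)
R={"knob":(red,(185,160,210,185),(305,205,332,228)),"fence":(blue,(228,150,295,172),(190,210,275,245)),
"tube":(grey,(228,185,297,212),(205,180,285,212)),"bar":(grey,(160,160,230,185),(275,218,365,248)),"yel":(yel,(180,160,230,186),(280,210,332,246))}
for k,(f,a,b) in R.items():
    ct,mt,st=blob(T,a,f);cs,ms,ss=blob(S,b,f)
    print(k,ct.round(1),st,cs.round(1),ss,"tri",tri(ray("top",ct),ray("scene",cs)).round(4))
    r=rect(mt);bx=cv2.boxPoints(r);print("   rect",np.round(bx,1).tolist())
    z={"knob":.08,"fence":.04,"tube":.021,"bar":.03,"yel":.042}[k]
    print("   z",z,plane("top",ct,z).round(4),[plane("top",p,z)[:2].round(4).tolist() for p in bx])
def crop(I,x0,y0,x1,y1): return cv2.resize(I[y0:y1,x0:x1],(800,int(800*(y1-y0)/(x1-x0))),interpolation=cv2.INTER_CUBIC)
a=crop(T,150,140,310,215)[:,:,::-1];b=crop(S,190,170,370,255)[:,:,::-1]
cv2.imwrite("pics/crop.png",np.vstack([a,b])[:780]) if False else cv2.imwrite("pics/crop.png",cv2.resize(np.vstack([a,b]),(620,600)))
E
```

```text
knob [195.2 169.2] [192 166   7   7  35] [317.5 216.3] [313 210  10  14 112] tri [0.6127 0.1557 0.0785]
   rect [[191.0, 168.0], [195.39999389648438, 165.10000610351562], [199.10000610351562, 170.60000610351562], [194.6999969482422, 173.5]]
   z 0.08 [0.6127 0.1546 0.08  ] [[0.6171, 0.169], [0.6272, 0.1538], [0.6077, 0.141], [0.5977, 0.1562]]
fence [259.5 161.7] [232 158  56   8 414] [232.2 227.7] [ 196  213   72   30 1206] tri [ 0.6452 -0.068   0.0167]
   rect [[232.0, 158.0], [287.0, 158.0], [287.0, 165.0], [232.0, 165.0]]
   z 0.04 [ 0.6427 -0.0694  0.04  ] [[0.6565, 0.0282], [0.655, -0.1669], [0.63, -0.1666], [0.6315, 0.0283]]
tube [261.5 199.6] [233 193  58  15 665] [244.3 194.8] [ 205  180   80   32 2361] tri [ 0.5084 -0.0746  0.0262]
   rect [[232.3000030517578, 203.39999389648438], [233.10000610351562, 191.89999389648438], [290.6000061035156, 195.8000030517578], [289.79998779296875, 207.3000030517578]]
   z 0.021 [ 0.509  -0.0756  0.021 ] [[0.496, 0.0285], [0.537, 0.0256], [0.5219, -0.1794], [0.481, -0.1761]]
bar [176.6 170.7] [166 167  22   9 175] [321.5 233.8] [ 275  218   90   30 1903] tri [0.6187 0.1988 0.0356]
   rect [[166.0, 167.0], [187.0, 167.0], [187.0, 175.0], [166.0, 175.0]]
   z 0.03 [0.6139 0.2266 0.03  ] [[0.6273, 0.2645], [0.6268, 0.1894], [0.5981, 0.1893], [0.5986, 0.2643]]
yel [200.5 175.6] [188 166  36  16 242] [310.8 229.5] [284 215  46  30 570] tri [0.5973 0.1413 0.0164]
   rect [[188.0, 166.0], [223.0, 166.0], [223.0, 181.0], [188.0, 181.0]]
   z 0.042 [0.5944 0.14   0.042 ] [[0.6288, 0.1843], [0.6279, 0.0601], [0.5745, 0.0603], [0.5754, 0.1841]]
```

View pics/crop.png

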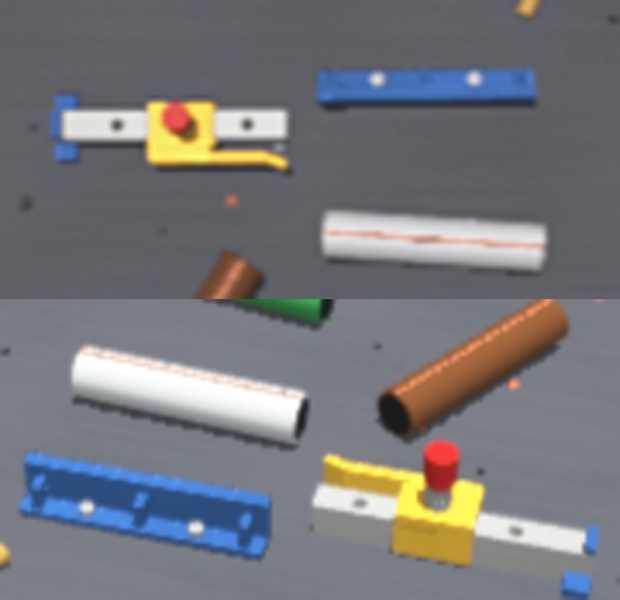

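The crop confirms it: grey tube with copper seam, blue L-fence, and the red knob on the yellow stop with its keeper on the robot side. The nest yaw is about 0. I'll go behind the tube, fingers open along its axis.

Call:
carry_out(commands=[[[0,0,0,0,0,-0.72],[0,0,0,0,0,-0.72],[0,0,0,0,0,-0.72],[0,0,0,0,0,-0.72],[0,0,0,0,0,-0.72]]], hand=-1)

```text
clock: 0.52
position: [0.2711, 0.5629, 0.2081]
ee_rot: [0.034, 0.999, -0.0, -0.0]
ft_force: [0.4, -0.7, 0.7]
grip_width: 1.0
grasp_force: 0.0
```

Call:
carry_out(commands=[[[-0.29,-0.78,0,0,0,0],[-0.29,-0.78,0,0,0,0],[-0.29,-0.78,0,0,0,0],[-0.29,-0.78,0,0,0,0],[-0.29,-0.78,0,0,0,0],[-0.29,-0.78,0,0,0,0],[-0.29,-0.78,0,0,0,0],[-0.29,-0.78,0,0,0,0],[-0.29,-0.78,0,0,0,0],[-0.29,-0.78,0,0,0,0],[-0.29,-0.78,0,0,0,0],[-0.29,-0.78,0,0,0,0],[-0.29,-0.78,0,0,0,0],[-0.29,-0.78,0,0,0,0],[-0.29,-0.78,0,0,0,0],[-0.29,-0.78,0,0,0,0],[-0.29,-0.78,0,0,0,0],[-0.29,-0.78,0,0,0,0],[-0.29,-0.78,0,0,0,0],[-0.29,-0.78,0,0,0,0]]])

```text
clock: 2.18
position: [0.4578, -0.0776, 0.2084]
ee_rot: [0.036, 0.999, 0.0, 0.0]
ft_force: [1.0, -0.1, -0.1]
grip_width: 1.0
grasp_force: 0.0
```

Run:
```python
from h import *
p=camera_params("wrist");print({k:np.round(v,4).tolist() for k,v in p.items()})
I=camera("wrist");cv2.imwrite("pics/w1.png",I[:,:,::-1])
import pickle;pickle.dump(p,open("w1.pkl","wb"))
```

```text
{'mtx': [[297.3186, 0.0, 252.2378], [0.0, 297.3186, 187.7209], [0.0, 0.0, 1.0]], 'R': [[0.0717, 0.9974, -0.0009], [0.9449, -0.0676, 0.3204], [0.3195, -0.0238, -0.9473]], 't': [0.0446, -0.4791, 0.2326]}
```

View pics/w1.png

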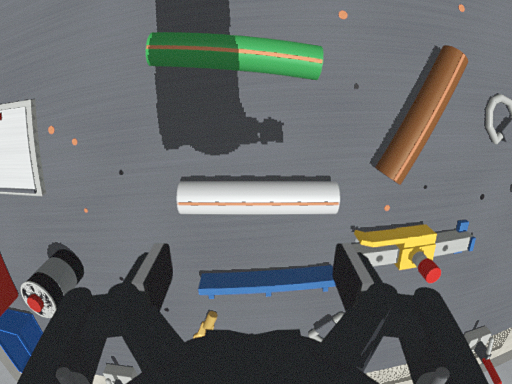

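The wrist view shows the grey tube at (258,197), parallel to the picture rows. The fence is at (265,280), the stop at (415,245), the knob at (429,269) and the green tube at (235,55).

Run:
```python
from h import *
import pickle;p=pickle.load(open("w1.pkl","rb"))
I=cv2.imread("pics/w1.png")[:,:,::-1].copy()
f=lambda uv,z:plane("wrist",uv,z,p)
c,m,s=blob(I,(170,170,345,222),lambda h,s,v:(v>90)&((s<60)|(h<25)))
r=cv2.boxPoints(rect(m));print("tube",c,s,[f(q,.021)[:2].round(4).tolist() for q in r],f(c,.025).round(4))
c,m,s=blob(I,(180,255,345,305),blue)
# top edge of the fence = edge toward the tube (smaller v? ) -> per column first/last blue row
xs=np.arange(s[0]+4,min(s[0]+s[2]-4,332),4)
lo=np.array([np.where(m[:,x])[0].min()-.5 for x in xs])
for z in (0,.04):
    P=np.array([f((x,y),z)[:2] for x,y in zip(xs,lo)]);k=np.polyfit(P[:,1],P[:,0],1)
    print("fence near edge z",z,"x=%.4f*y+%.4f"%tuple(k),"y range",P[:,1].min().round(4),P[:,1].max().round(4), "resid",np.std(P[:,0]-np.polyval(k,P[:,1])).round(4))
cw,m,s=blob(I,(410,250,445,285),red);print("knob px",cw)
T=cv2.imread("pics/top0.png")[:,:,::-1].copy();S=cv2.imread("pics/scene0.png")[:,:,::-1].copy()
ct=blob(T,(185,160,210,185),red)[0];cs=blob(S,(305,205,332,228),red)[0]
print("knob",tri(ray("wrist",cw,p),ray("scene",cs)),tri(ray("wrist",cw,p),ray("scene",cs),ray("top",ct)))
```

```text
tube [257.08769212 196.96473252] [ 170  170  175   52 8393] [[0.4632, -0.182], [0.4788, 0.0376], [0.5504, 0.0402], [0.5334, -0.1938]] [ 0.5055 -0.0749  0.025 ]
fence near edge z 0 x=0.0014*y+0.6340 y range -0.1676 0.0291 resid 0.0006
fence near edge z 0.04 x=0.0014*y+0.6063 y range -0.1573 0.0183 resid 0.0005
knob px [429.10781671 270.42048518]
knob [0.61257635 0.15662661 0.07854429] [0.61259509 0.15591941 0.07863072]
```

Call:
carry_out(commands=[[[0,0,0.6,0,0,0],[0,0,0.8,0,0,0],[0,0,0.8,0,0,0],[0,0,0.8,0,0,0],[0,0,0.7,0,0,0],[0,0,0.6,0,0,0],[0,0,0.4,0,0,0],[0,0,0.25,0,0,0],[0,0,0.2,0,0,0],[0,0,0,0,0,0]]])

```text
clock: 3.07
position: [0.4572, -0.0758, 0.0015]
ee_rot: [0.036, 0.999, -0.0, -0.001]
ft_force: [-0.4, 0.4, -0.5]
grip_width: 0.999
grasp_force: 0.0
```

Call:
carry_out(commands=[[[-0.1,0,0,0,0,0],[-0.1,0,0,0,0,0],[-0.1,0,0,0,0,0],[-0.1,0,0,0,0,0],[-0.1,0,0,0,0,0],[-0.1,0,0,0,0,0],[-0.1,0,0,0,0,-0.03],[-0.1,0,0,0,0,-0.03],[-0.1,0,0,0,0,-0.03],[-0.1,0,0,0,0,-0.03],[-0.1,0,0,0,0,-0.03],[-0.1,0,0,0,0,-0.03]]])

```text
clock: 4.07
position: [0.509, -0.0796, 0.0052]
ee_rot: [0.027, 1.0, 0.0, 0.003]
ft_force: [-2.3, 0.8, 29.0]
grip_width: 0.997
grasp_force: 14.2
```

Run:
```python
from h import *
cv2.imwrite("pics/pair.png",np.hstack([camera("scene")[150:300,150:400],camera("wrist")[100:350,60:480]] if 0 else [cv2.resize(camera("scene")[150:270,180:380],(600,360))])[:,:,::-1])
```

```text
(no output)
```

View pics/pair.png

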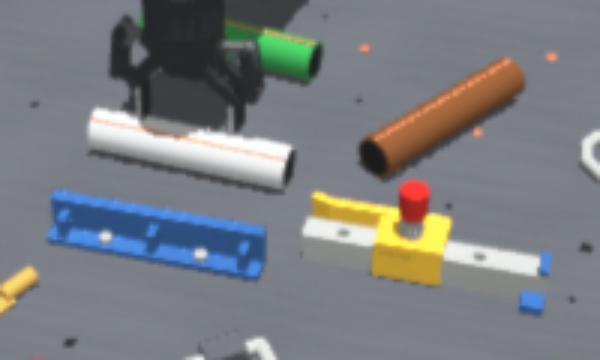

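Run:
```python
from h import *
o=get_obs();print(o["position"],o["ft_force"],o["torque"],o["grasp_force"])
p=camera_params("wrist");W=camera("wrist")
S=camera("scene")
cv2.imwrite("pics/w2.png",W[:,:,::-1])
c,m,s=blob(S,(195,175,285,220),lambda h,s,v:(s<60)&(v>140));print(c,s,plane("scene",c,.026).round(4))
c,m,s=blob(camera("top"),(225,170,297,215),lambda h,s,v:(s<60)&(v>140));print(c,s,plane("top",c,.021).round(4))
```

```text
[ 0.51005505 -0.0796576   0.00539933] [-8.20342138e-01  1.97212230e-03  2.31300445e+01] [-0.3450904   0.04879626 -0.17985354] 11.27744548022747
[242.69474836 198.02516411] [208 185  71  27 914] [ 0.5241 -0.0737  0.026 ]
[263.42926829 196.27247387] [ 233  175   58   40 1435] [ 0.5208 -0.0826  0.021 ]
```

View pics/w2.png

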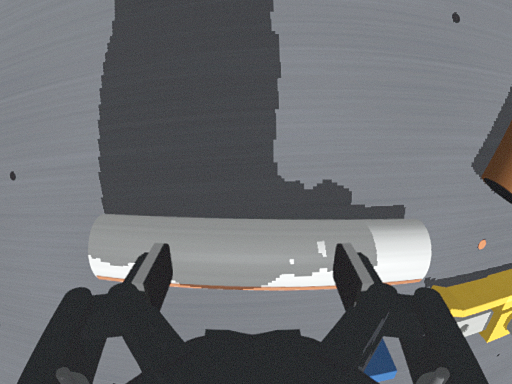

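The tips are riding on the tube: the force is all vertical and the tube moved only about 10 mm. I'll relieve the pressure, back off and measure the real tip height.

Call:
carry_out(commands=[[[0.05,0,-0.1,0,0,0],[0.15,0,0,0,0,0],[0.15,0,0,0,0,0],[0.2,0,0,0,0,0],[0.3,0,0,0,0,0],[0.3,0,0,0,0,0],[0.3,0,0,0,0,0],[0.3,0,0,0,0,0],[0,0,0,0,0,0]]])

```text
clock: 5.02
position: [0.4326, -0.0752, 0.0057]
ee_rot: [0.027, 1.0, 0.0, -0.001]
ft_force: [0.5, 0.1, 0.1]
grip_width: 1.0
grasp_force: 0.0
```

Run:
```python
from h import *
o=get_obs();print(o["position"],o["ft_force"],o["ee_rot"])
p=camera_params("wrist");W=camera("wrist");S=camera("scene")
import pickle;pickle.dump(p,open("w3.pkl","wb"));cv2.imwrite("pics/w3.png",W[:,:,::-1])
cv2.imwrite("pics/c3.png",np.hstack([cv2.resize(W[120:384,60:460],(500,330)),cv2.resize(S[140:230,200:280],(300,330))])[:,:,::-1])
```

```text
[ 0.43261413 -0.07522558  0.00569334] [0.53618485 0.12549126 0.13264594] [ 2.66754658e-02  9.99643101e-01  4.47725027e-04 -1.37433719e-03]
```

View pics/c3.png

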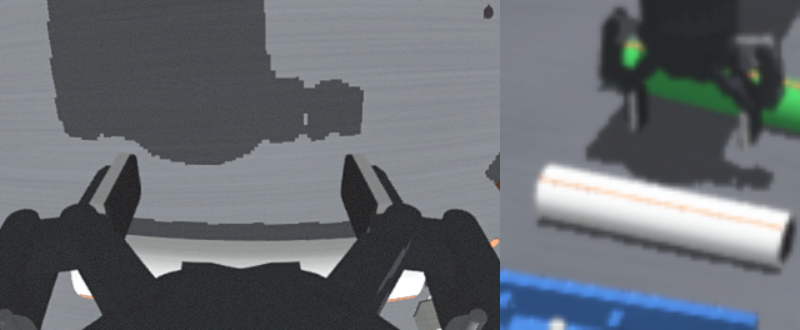

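Run:
```python
from h import *
import pickle;p=pickle.load(open("w3.pkl","rb"))
for s,w in (((235.2,175.5),(164,244)),((265.3,180.4),(338,244))):
    print(tri(ray("scene",s),ray("wrist",w,p)).round(4))
    c,d=ray("scene",s);
    for x in (.422,.433,.444): print("  scene at x",x,(c+d*(x-c[0])/d[0]).round(4))
S=camera("scene");c,m,s=blob(S,(195,165,290,222),lambda h,s,v:(s<70)&(v>140));r=cv2.boxPoints(rect(m))
print(c,s,plane("scene",c,.026).round(4))
e=[(r[i]+r[j])/2 for i,j in ((0,1),(1,2),(2,3),(3,0))];print([(q.round(1).tolist(),plane("scene",q,.024)[:2].round(4).tolist()) for q in e])
```

```text
[ 0.4284 -0.1259  0.0306]
  scene at x 0.422 [ 0.422  -0.1298  0.0264]
  scene at x 0.433 [ 0.433  -0.1258  0.0346]
  scene at x 0.444 [ 0.444  -0.1218  0.0427]
[ 0.432  -0.0293  0.0329]
  scene at x 0.422 [ 0.422  -0.0334  0.025 ]
  scene at x 0.433 [ 0.433  -0.0304  0.0332]
  scene at x 0.444 [ 0.444  -0.0273  0.0414]
[242.38270378 196.7415507 ] [ 208  184   70   27 1006] [ 0.5185 -0.0764  0.026 ]
[([208.8000030517578, 189.10000610351562], [0.5056, -0.1856]), ([243.89999389648438, 188.6999969482422], [0.4776, -0.0844]), ([275.79998779296875, 203.60000610351562], [0.5228, 0.0246]), ([240.60000610351562, 204.0], [0.5497, -0.072])]
```

The open fingertips stand about 25 mm above the TCP, so at this depth they were above the tube's mid-height. I'll go lower.

Call:
carry_out(commands=[[[0,0,0.1,0,0,0],[0,0,0.1,0,0,0],[0,0,0.1,0,0,0],[0,0,0.09,0,0,0],[0,0,0,0,0,0]]])

```text
clock: 5.58
position: [0.4352, -0.0755, -0.0101]
ee_rot: [0.027, 1.0, -0.0, -0.001]
ft_force: [-0.1, -0.6, -0.2]
grip_width: 0.998
grasp_force: 0.0
```

Call:
carry_out(commands=[[[-0.15,0,0.04,0,0,0],[-0.15,0,0.04,0,0,0],[-0.15,0,0,0,0,0],[-0.15,0,0,0,0,0],[-0.15,0,0,0,0,0],[-0.15,0,0,0,0,0],[-0.1,0,0,0,0,0],[-0.1,0,0,0,0,0],[-0.08,0,0,0,0,0],[-0.08,0,0,0,0,0],[-0.08,0,0,0,0,0],[-0.08,0,0,0,0,0],[-0.08,0,0,0,0,0],[-0.08,0,0,0,0,0],[-0.08,0,0,0,0,0],[-0.08,0,0,0,0,0]]])

```text
clock: 6.92
position: [0.5056, -0.0791, -0.0123]
ee_rot: [0.026, 1.0, 0.0, 0.0]
ft_force: [-1.4, -0.4, 1.7]
grip_width: 1.0
grasp_force: 0.4
```

Run:
```python
from h import *
o=get_obs();print(o["position"],o["ft_force"])
S=camera("scene");c,m,s=blob(S,(195,165,290,232),lambda h,s,v:(s<70)&(v>140));r=cv2.boxPoints(rect(m))
print(c,s,plane("scene",c,.026).round(4))
e=[(r[i]+r[j])/2 for i,j in ((0,1),(1,2),(2,3),(3,0))];print([(q.round(1).tolist(),plane("scene",q,.024)[:2].round(4).tolist()) for q in e])
```

```text
[ 0.5056283  -0.07909405 -0.01231631] [-1.42461415 -0.42104574  1.70526772]
[239.91095189 201.16376663] [205 187  71  29 977] [ 0.5401 -0.0771  0.026 ]
[([205.5, 193.5], [0.5285, -0.1871]), ([241.1999969482422, 193.5], [0.5022, -0.0852]), ([273.6000061035156, 208.3000030517578], [0.5445, 0.0239]), ([238.0, 208.1999969482422], [0.5698, -0.0734])]
```

Call:
carry_out(commands=[[[-0.085,0,0,0,0,-0.03],[-0.085,0,0,0,0,-0.03],[-0.085,0,0,0,0,-0.03],[-0.085,0,0,0,0,-0.03],[-0.085,0,0,0,0,-0.03],[-0.085,0,0,0,0,-0.03],[-0.085,0,0,0,0,-0.03],[-0.085,0,0,0,0,-0.03],[-0.085,0,0,0,0,-0.03],[-0.085,0,0,0,0,-0.03],[-0.085,0,0,0,0,-0.03],[-0.085,0,0,0,0,-0.03],[-0.085,0,0,0,0,-0.03],[-0.085,0,0,0,0,-0.03],[-0.085,0,0,0,0,-0.03],[-0.085,0,0,0,0,-0.03],[-0.085,0,0,0,0,-0.02],[-0.08,0,0,0,0,0],[-0.06,0,0,0,0,0]]])

```text
clock: 8.55
position: [0.5691, -0.0807, -0.0123]
ee_rot: [0.0, 1.0, 0.0, 0.0]
ft_force: [-0.4, 0.4, 0.5]
grip_width: 0.996
grasp_force: 0.0
```

Call:
carry_out(commands=[[[-0.05,0,0,0,0,0],[-0.05,0,0,0,0,0],[-0.05,0,0,0,0,0],[-0.05,0,0,0,0,0],[0,0,0,0,0,0]]])

```text
clock: 8.97
position: [0.5768, -0.081, -0.0122]
ee_rot: [0.0, 1.0, -0.0, 0.0]
ft_force: [-2.3, 1.3, 2.4]
grip_width: 1.001
grasp_force: 1.3
```

```bash
cat > tube.py <<'E'
from h import *
o=get_obs();print(o["clock"],o["position"],o["ft_force"])
S=camera("scene");c,m,s=blob(S,(188,175,290,240),lambda h,s,v:(s<70)&(v>140));r=cv2.boxPoints(rect(m))
print(c,s,plane("scene",c,.026).round(4))
e=[(r[i]+r[j])/2 for i,j in ((0,1),(1,2),(2,3),(3,0))];print([(q.round(1).tolist(),plane("scene",q,.024)[:2].round(4).tolist()) for q in e])
E
python3 tube.py
```

```text
8.9667 [ 0.57684571 -0.08104791 -0.01220776] [-2.28864136  1.28476854  2.35978908]
[229.55747126 213.82758621] [195 203  73  22 696] [ 0.6014 -0.0878  0.026 ]
[([194.8000030517578, 209.60000610351562], [0.6061, -0.1895]), ([231.6999969482422, 206.1999969482422], [0.5656, -0.0934]), ([267.1000061035156, 217.3000030517578], [0.5873, 0.0161]), ([230.1999969482422, 220.6999969482422], [0.6264, -0.0777])]
```

Call:
carry_out(commands=[[[-0.04,0,0,0,0,0],[-0.04,0,0,0,0,0],[-0.04,0,0,0,0,0],[0,0,0,0,0,0],[0,0,0,0,0,0]]])

```text
clock: 9.43
position: [0.5816, -0.0807, -0.0124]
ee_rot: [0.0, 1.0, 0.0, 0.0]
ft_force: [-1.5, -1.0, 2.2]
grip_width: 1.001
grasp_force: 1.3
```

```bash
python3 tube.py
python3 - <<'E'
from h import *
S=camera("scene");W=camera("wrist")
cv2.imwrite("pics/c4.png",np.hstack([cv2.resize(W[120:384,60:460],(400,400)),cv2.resize(S[180:260,185:285],(400,400),interpolation=cv2.INTER_CUBIC)])[:,:,::-1])
E
```

```text
9.4333 [ 0.58156504 -0.08072364 -0.01238082] [-1.52663653 -1.02639798  2.24330507]
[230.26251897 214.4400607 ] [194 204  75  21 659] [ 0.6034 -0.085   0.026 ]
[([194.0, 210.6999969482422], [0.6114, -0.1898]), ([231.60000610351562, 206.89999389648438], [0.5685, -0.0927]), ([268.0, 217.39999389648438], [0.5869, 0.0186]), ([230.3000030517578, 221.1999969482422], [0.6284, -0.0765])]
```

View pics/c4.png

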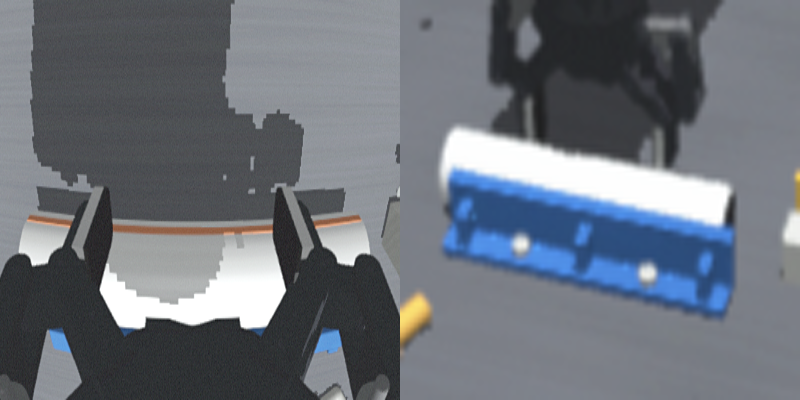

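The tube now lies just at the fence: it overlaps the fence's upper edge in the scene crop and runs parallel to it. The contact force is still low, so I'll press a little further.

Call:
carry_out(commands=[[[-0.04,0,0,0,0,0],[-0.04,0,0,0,0,0],[-0.02,0,0,0,0,0],[0,0,0,0,0,0]]])

```text
clock: 9.92
position: [0.5819, -0.0807, -0.0128]
ee_rot: [0.001, 1.0, 0.001, -0.004]
ft_force: [-19.8, 0.7, 16.4]
grip_width: 0.999
grasp_force: 11.5
```

Seated at the fence with a 20 N push. I'll back off and rise.

Call:
carry_out(commands=[[[0.1,0,0,0,0,0],[0.1,0,0,0,0,0],[0.15,0,0,0,0,0],[0.25,0,0,0,0,0],[0.3,0,0,0,0,0],[0,0,-0.4,0,0,0],[0,0,-0.8,0,0,0],[0,0,-0.9,0,0,0],[0,0,-0.9,0,0,0],[0,0,-0.8,0,0,0],[0,0,-0.6,0,0,0],[0,0,0,0,0,0]]])

```text
clock: 10.92
position: [0.5522, -0.0809, 0.1691]
ee_rot: [0.0, 1.0, 0.0, 0.004]
ft_force: [0.4, 0.2, -0.4]
grip_width: 0.999
grasp_force: 0.0
```

Run:
```python
from h import *
o=get_obs();print(o["clock"],o["position"],o["ft_force"])
p=camera_params("wrist");W=camera("wrist");T=camera("top");S=camera("scene")
c,m,s=blob(T,(225,150,297,215),lambda h,s,v:(s<70)&(v>140));print("tubeTop",c,s,plane("top",c,.021).round(4),[plane("top",q,.021)[:2].round(4).tolist() for q in cv2.boxPoints(rect(m))])
m=blob(W,(0,120,512,384),lambda h,s,v:(s<60)&(v>190));print("wr",m[0],m[2])
cv2.imwrite("pics/c5.png",np.hstack([cv2.resize(W,(460,400)),cv2.resize(S[180:260,185:270],(340,400),interpolation=cv2.INTER_CUBIC)])[:,:,::-1])
```

```text
10.9167 [ 0.55221849 -0.08087247  0.16908179] [ 0.39612549  0.19901242 -0.44591163]
tubeTop [264.80612245 183.09959184] [ 234  152   58   63 2450] [ 0.5679 -0.0879  0.021 ] [[0.4584, 0.0226], [0.6808, 0.0216], [0.6792, -0.1829], [0.4571, -0.1799]]
wr [253.11705263 220.52126316] [ 164  207  179   28 4750]
```

View pics/c5.png

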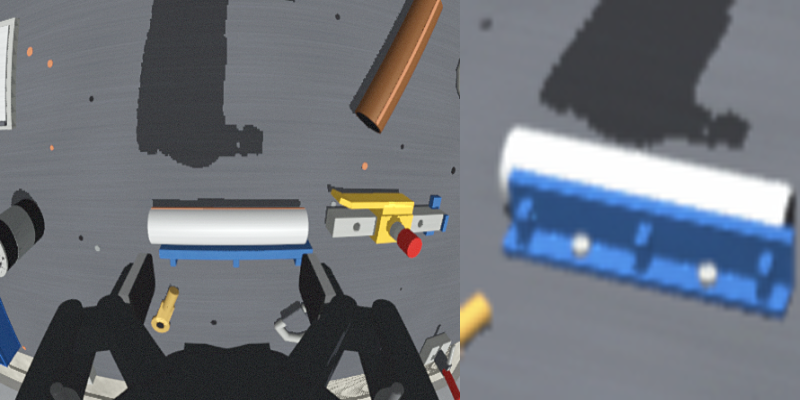

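The tube is seated and parallel, flush against the fence at (228,225) in this picture. Next I move above the knob.

Call:
carry_out(commands=[[[-0.15,0.59,0,0,0,0],[-0.15,0.59,0,0,0,0],[-0.15,0.59,0,0,0,0],[-0.15,0.6,0,0,0,0],[-0.15,0.6,0,0,0,0],[-0.15,0.6,0,0,0,0],[-0.15,0.6,0,0,0,0],[-0.15,0.6,0,0,0,0],[-0.15,0.6,0,0,0,0],[-0.15,0.56,0,0,0,0],[0,0,0,0,0,0]]])

```text
clock: 11.98
position: [0.6086, 0.1626, 0.1612]
ee_rot: [-0.003, 1.0, 0.001, -0.001]
ft_force: [-0.3, 1.5, -0.2]
grip_width: 1.002
grasp_force: 0.0
```

Run:
```python
from h import *
o=get_obs();print(o["clock"],o["position"],o["ee_rot"],o["joint_pos"])
p=camera_params("wrist");W=camera("wrist");S=camera("scene");cv2.imwrite("pics/w6.png",W[:,:,::-1])
c,m,s=blob(W,(190,150,330,384),red);print("knob w",c,s,plane("wrist",c,.08,p).round(4))
x=plane("wrist",(s[0]+.0,c[1]),.08,p),plane("wrist",(s[0]+s[2]-1,c[1]),.08,p);print(x)
c2,m,s=blob(S,(300,200,336,232),red);print("knob s",c2,s);print(tri(ray("wrist",c,p),ray("scene",c2)))
```

```text
11.9833 [0.60859323 0.16257308 0.16115954] [-3.02882323e-03  9.99994111e-01  6.12268687e-04 -1.49311085e-03] [-0.65572994  0.38759137  0.42008064  1.52915281 -0.16455293  1.26220429
  1.3640394 ]
knob w [245.1775 192.0325] [231 175  29  35 800] [0.613  0.1566 0.08  ]
(array([0.6130696 , 0.14408414, 0.08      ]), array([0.61291608, 0.16874884, 0.08      ]))
knob s [317.38053097 216.68141593] [313 211  10  13 113]
[0.613644   0.15666143 0.07810111]
```

Call:
carry_out(commands=[[[-0.1,-0.14,0.3,0,0,0],[0,0,0.6,0,0,0],[0,0,0.6,0,0,0],[0,0,0.5,0,0,0],[0,0,0.35,0,0,0],[0,0,0,0,0,0],[0,0,0,0,0,0]]])

```text
clock: 12.67
position: [0.6131, 0.1488, 0.0686]
ee_rot: [0.001, 1.0, -0.001, -0.001]
ft_force: [0.5, -0.3, 0.3]
grip_width: 1.003
grasp_force: 0.0
```

Call:
carry_out(commands=[[[0,0.19,0.15,0,0,0],[0,0,0.16,0,0,0],[0,0,0,0,0,0],[0,0,0,0,0,0],[0,0,0,0,0,0]]])

```text
clock: 13.08
position: [0.6138, 0.1584, 0.0577]
ee_rot: [0.0, 1.0, 0.0, 0.0]
ft_force: [0.6, -0.3, -0.5]
grip_width: 1.004
grasp_force: 0.0
```

Call:
carry_out(commands=[[[0,-0.02,0.03,0,0,0],[0,0,0,0,0,0],[0,0,0,0,0,0],[0,0,0,0,0,0],[0,0,0,0,0,0],[0,0,0,0,0,0],[0,0,0,0,0,0],[0,0,0,0,0,0],[0,0,0,0,0,0],[0,0,0,0,0,0],[0,0,0,0,0,0],[0,0,0,0,0,0]]], hand=1, force=50)

```text
clock: 14.08
position: [0.6137, 0.1576, 0.0564]
ee_rot: [0.0, 1.0, 0.0, 0.0]
ft_force: [-2.2, -0.4, 5.4]
grip_width: 0.279
grasp_force: 48.9
```

Call:
carry_out(commands=[[[0,0,-0.1,0,0,0],[0,0,-0.1,0,0,0],[0,0,-0.1,0,0,0],[0,0,-0.1,0,0,0],[0,0,0,0,0,0],[0,0,0,0,0,0]]])

```text
clock: 14.58
position: [0.6136, 0.1575, 0.072]
ee_rot: [0.0, 1.0, -0.0, 0.0]
ft_force: [3.7, 0.2, -8.3]
grip_width: 0.277
grasp_force: 49.4
```

Call:
carry_out(commands=[[[0,-0.1,0,0,0,0],[0,-0.13,0,0,0,0],[0,-0.15,0,0,0,0],[0,-0.15,0,0,0,0],[0,-0.15,0,0,0,0],[0,-0.15,0,0,0,0],[0,-0.15,0,0,0,0],[0,-0.15,0,0,0,0],[0,-0.15,0,0,0,0],[0,-0.12,0,0,0,0],[0,-0.1,0,0,0,0],[0,0,0,0,0,0],[0,0,0,0,0,0]]])

```text
clock: 15.67
position: [0.6135, 0.0963, 0.072]
ee_rot: [0.001, 1.0, -0.001, -0.0]
ft_force: [3.0, -3.3, -8.3]
grip_width: 0.277
grasp_force: 49.5
```

Run:
```python
from h import *
o=get_obs();print(o["clock"],o["position"],o["ft_force"])
T=camera("top");W=camera("wrist");S=camera("scene")
cv2.imwrite("pics/c7.png",np.hstack([cv2.resize(W[100:300,80:400],(440,400)),cv2.resize(S[180:260,270:370],(360,400),interpolation=cv2.INTER_CUBIC)])[:,:,::-1])
```

```text
15.6667 [0.61349381 0.09633286 0.07204437] [ 2.99101021 -3.25102588 -8.29739758]
```

Call:
carry_out(commands=[[[0,0.03,0,0,0,0],[0,0,0,0,0,0],[0,0,0.1,0,0,0],[0,0,0.1,0,0,0],[0,0,0.1,0,0,0],[0,0,0.1,0,0,0],[0,0,0,0,0,0],[0,0,0,0,0,0]]])

```text
clock: 16.48
position: [0.6136, 0.0985, 0.0565]
ee_rot: [0.0, 1.0, 0.0, 0.0]
ft_force: [-1.5, -4.6, 3.8]
grip_width: 0.277
grasp_force: 50.5
```

Call:
carry_out(commands=[[[0,-0.02,0.02,0,0,0],[0,0,0.01,0,0,0],[0,0,0,0,0,0],[0,0,0,0,0,0]]])

```text
clock: 16.82
position: [0.6137, 0.0983, 0.0564]
ee_rot: [0.0, 1.0, 0.001, 0.0]
ft_force: [-7.6, -2.6, 13.3]
grip_width: 0.278
grasp_force: 51.6
```

Run:
```python
from h import *
o=get_obs();print(o["clock"],o["position"],o["ft_force"],o["grasp_force"])
T=camera("top");W=camera("wrist");S=camera("scene");p=camera_params("wrist")
c,m,s=blob(W,(150,120,400,384),red);print("knob",c,s)
cv2.imwrite("pics/c8.png",np.hstack([cv2.resize(W[60:384],(440,400)),cv2.resize(S[180:260,250:340],(360,400),interpolation=cv2.INTER_CUBIC)])[:,:,::-1])
```

```text
16.8167 [0.613698   0.09834779 0.05636106] [-7.6356106  -2.58549885 13.29993839] 51.60041928291321
knob [252.10033727 246.19097808] [ 229  216   47   61 2372]
```

View pics/c8.png

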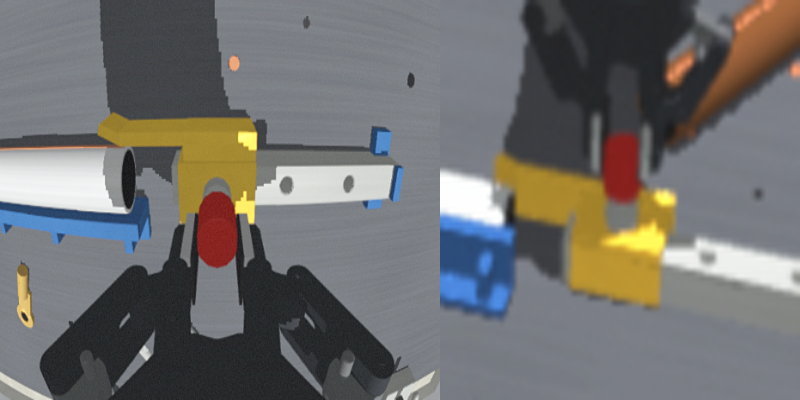

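The keeper tip at (105,130) now closes past the tube's end at (128,180), and the two free holes show behind the stop. The pin bottoms at the same height (0.0564) as before the lift, with a firm stop. The knob is still gripped, so I'm handing in.

```bash
python3 -c "
from workcell import *
print(hand_in())"
```

```text
the job is handed in; nothing more can be done
None
```

The job is handed in at about 17 s of the 51 s allowed: the tube lies along the fence, the stop is one hole along with the keeper closed in front of the tube's end, the pin is fully home, and the red knob is still gripped.

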